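# Turn the well plate over against the warming plate's edge

## Task

The flat dark metal well plate lies wells down on the bench in front of the warming plate. With the fingertips, push it against the warming plate's front edge until it tips up on its side and flips over that edge, so that it ends lying flat on top of the warming plate with its wells up. Do not pick the plate up, and leave everything else where it stands.

Things in the scene. Friction and masses are not known exactly. Their poses are not given: they have to be found in the camera images.
- plate: the well plate: loose flat block of dark anodised aluminium, 70 x 100 x 12 mm (own x, y, z), 0.1 to 0.2 kg. One 70 x 100 face has 24 bright round wells, the other is plain with four small bright screw heads. Origin at the centre of the WELLS face, z axis from there through the plate to the plain face: up at the start (wells down on the bench), straight down once turned (origin then 22 mm high on the warming plate)
- plate_edge_near (a point): middle of the well plate's 100 mm long side that faces the robot at the start, half way up its thickness (plate frame -35, 0, 6 mm). Square edged; a steady push of about 12 N on this side presses the plate against the step hard enough that the fingers' friction raises the side as they rise on an arc
- plate_edge_far (a point): middle of the well plate's other long side (plate frame 35, 0, 6 mm); at the start it faces the warming plate's front edge, 10 to 50 mm from it and within about 0.25 rad of parallel
- warmer: slim warming plate, a grey slab with a steel top, fixed to the bench: 180 (x) x 260 (y) x 10 mm high; origin at the centre of its underside, x axis away from the robot (turned up to 0.35 rad either way). The front 90 mm of its top is free; a beaker stands farther back and a 22 mm high black control box sits at its back edge
- warmer_edge (a point): middle of the warming plate's front top edge (the edge that faces the robot): the rigid, square 10 mm high step the well plate is pushed against; same axes as the warming plate
- rack: orange plastic tube rack with five capped micro tubes (one solid unit), 60 x 120 mm, 59 mm high; bystander, stands on the bench to the right of the well plate (-y side); origin at the centre of its underside
- pot: closed sample pot, 52 mm diameter, 65 mm high; bystander, stands on the bench to the left of the well plate (+y side); origin at the centre of its underside
- beaker: open glass beaker, 60 mm diameter, 80 mm high; bystander, stands on the rear part of the warming plate; origin at the centre of its underside
- dishes: stack of two closed culture dishes, 89 mm diameter, 28 mm high; bystander on the bench; origin at the centre of its underside
- bottle: plastic bottle, 64 mm diameter, 150 mm high; bystander on the bench; origin at the centre of its underside
- timer: flat lab timer, 65 x 65 mm, 18 mm high; bystander on the bench; origin at the centre of its underside
- pipette: hand pipette lying on the bench along its own x axis, 240 mm long, 29 mm high; bystander; origin at bench height below its middle

How it is judged:
By the outcome, as a careful person would: the job done as asked, in the order asked, and still so for the second after the job is handed in, with the robot touching nothing.
It also fails if it takes over 67 s, if anything falls off the work surface, if the arm or the gripper's body presses on something with over 40 N, if the wrist force passes 120 N, or if a joint passes its speed limit or range.

## Robot

A 6-joint arm with a two-finger parallel gripper is mounted at the origin on the work surface. World frame = base frame: x ahead of the robot, y to its left, z up, the work surface at z = 0. Lengths are in m, angles in rad, forces in N, time in s.
With the tool pointing down it reaches from about 0.35 to 0.8 m from the base axis. Payload 7.3 kg.
Tool frame: the origin (TCP) lies between the finger pads; the fingertips stand 14 mm ahead of it and the grasp point (between the pads) lies 5 mm behind it; z points along the fingers, y is the line along which they close (so a half turn about z gives the same grasp; the last joint's range is limited). The gripper opens to 85 mm and grips with 20 to 120 N. Pads are 22 mm wide; open, the fingers measure 114 mm over their backs; the gripper's body (76 mm by 85 mm) begins 54 mm behind the grasp point. The pads swing forward as they close: fully open they stand 13 mm farther back than shut.
Start: joints at [-1.472, 0.342, 1.524, -0, 1.275, -0.146], TCP at [0.127, -0.509, 0.245] pointing down, gripper open.
Joint ranges: [-2.53, 2.53], [-0.77, 2.02], [0.04, 2.7], [-1, 4.14], [0.28, 2.66], [-3.11, 3.11]. Speed limits (rad/s): [2.57, 2.57, 3.14, 3.14, 3.14, 3.14].

## Interface

Orientations are given as a unit quaternion [w, x, y, z].
In Python, from cell import readout, cams, r gives the robot as it stands.
- The arm moves only by the tool apply_moves, never from a script. Its argument "deltas" is a list of rows, each an object with "fingers": the opening, from -1 (shut) to 1 (fully open); "slide": the shift along the tool's x, y, z in m, a list of three; "angular": the turn, a rotation vector about the tool's x, y, z in degrees, a list of three. In form: [{"fingers": fingers, "slide": [dx, dy, dz], "angular": [ax, ay, az]}, ...]. A call has 1 to 5 rows; each row is the pose to reach, as a shift and turn from the pose commanded when the call began, along the tool's axes at that moment; what a row does not reach only later rows make up. A row lasts 1/10 s, in which the tool goes at most 50 mm and 8.59 degrees, less where a joint would pass 70% of its speed; a pose out of reach is approached as far as the arm can. A call with a gripper value outside its range is refused whole. The fingers move at their own pace and stop on an object; "squeeze" is the grip in N (left out, the last holds). Time passes only in rows, so rows that repeat a pose let the fingers close. It gives the time, the measured TCP pose, the force, the opening and the grip force at its end, in the units of the state.
- readout.get_state(): the state, without advancing time (a new reading comes with each control period).
- cams.capture(name): name is "scene" or "top"; returns a dict with "image" (480x640x3 uint8, red, green, blue), "z_map" (480x640 float32, m along the optical axis (not along the pixel's ray), 0 where there is no reading), "vfov" (degrees; the focal length in pixels is half the picture's height over the tangent of half this angle, whatever the lens; pixels are square), "cx", "cy" (the principal point, pixels), "xyz" and "attitude" of the camera in the world. Camera axes: x right, y down, z forward; pixel columns grow to the right and rows downward; lengths in m; the calibration is good to about 2 mm. A picture is of the moment at which its call begins.
- r.close_job(): hands the job in; it is judged then, once.
The state is a dict: "t": time; "qpos": joint angles; "dq": joint speeds; "tau": joint torques, N m; "tool_pos": TCP position; "orientation": TCP orientation; "wrist_force": force on the tool from outside, world axes, zero at the start; "torque": the same for the moment, N m; "opening": finger opening in m; "gripper_force": force on a finger pad.
Only numpy, scipy, OpenCV 4.12 (cv2) and the standard library are available. Lean on these libraries where they do the work, as an engineer would, in place of code of your own. Each camera call takes 0.05 s, during which the arm holds its last target. There are 200 camera calls.

## Working session

There is one attempt and no reset: what is moved stays moved. The work goes in short steps, Python scripts to look and compute and a tool call to move; the robot and the scene stay as the last step left them, time stands still between calls to the robot, and variables do not carry over. Pictures are saved under pics/ and viewed, at most 10 in all, crops included, and the job is handed in when it is done.

Besides the shell and the picture viewer there is one more tool, called in YAML: its name, and indented under it one key for each argument. apply_moves: Moves the arm, as the interface text tells. Its arguments: {"type":"object","properties":{"deltas":{"type":"array","items":{"type":"object","properties":{"fingers":{"type":"number"},"slide":{"type":"array","items":{"type":"number"}},"angular":{"type":"array","items":{"type":"number"}}}}},"squeeze":{"type":"number"}},"required":["deltas"]}

```bash
ls; mkdir -p pics
python3 - <<'E'
from cell import readout,cams,r
import cv2,numpy as np
print(readout.get_state())
for n in("top","scene"):
    c=cams.capture(n); cv2.imwrite(f"pics/{n}0.png",c["image"][:,:,::-1]); np.savez(f"{n}0.npz",**c)
    print({k:c[k] for k in("vfov","cx","cy","xyz","attitude")})
E
```

```text
pics
{'t': 0.0, 'qpos': array([-1.47203963e+00,  3.42708498e-01,  1.52501807e+00,  1.67347134e-05,
        1.27540324e+00, -1.45977619e-01]), 'dq': array([ 5.39718076e-05,  1.35891961e-03,  2.86870103e-03, -8.34631028e-04,
        8.32129465e-04,  1.48188414e-03]), 'tau': array([-9.14114071e-05, -4.33676898e+01, -2.46010244e+01, -1.48165295e-04,
        7.79800233e-03,  9.38624112e-06]), 'tool_pos': array([ 0.12720652, -0.50896368,  0.24463296]), 'orientation': array([-7.68175525e-04,  9.92522482e-01,  1.22059547e-01,  2.61456526e-05]), 'wrist_force': array([-0.54194512, -0.81334745, -0.08761758]), 'torque': array([0.01512779, 0.0286479 , 0.02072649]), 'gripper_force': 0.0, 'opening': 0.08533514461627702}
{'vfov': 46.36550379791705, 'cx': 320.4582587967973, 'cy': 223.51907491027598, 'xyz': array([ 0.31423391, -0.01883382,  1.45816857]), 'attitude': array([-0.04565807,  0.71548072, -0.69574191,  0.04411197])}
{'vfov': 46.977193904844384, 'cx': 319.14539167771255, 'cy': 240.58321235689644, 'xyz': array([1.20825669, 0.65140624, 0.89862298]), 'attitude': array([-0.16175384,  0.35339268,  0.84323847, -0.37134646])}
```

View pics/top0.png

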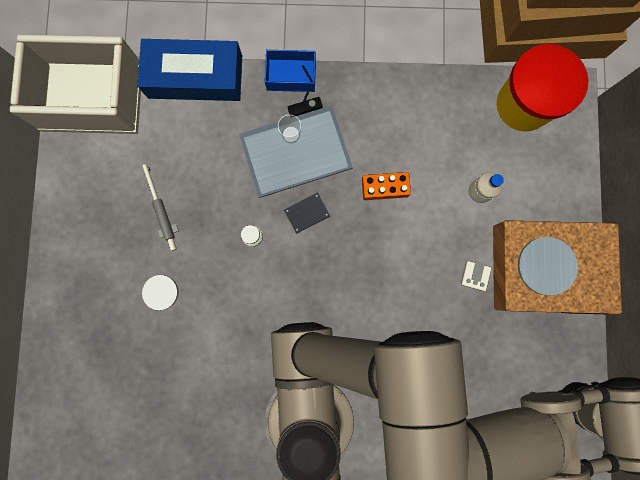

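View pics/scene0.png

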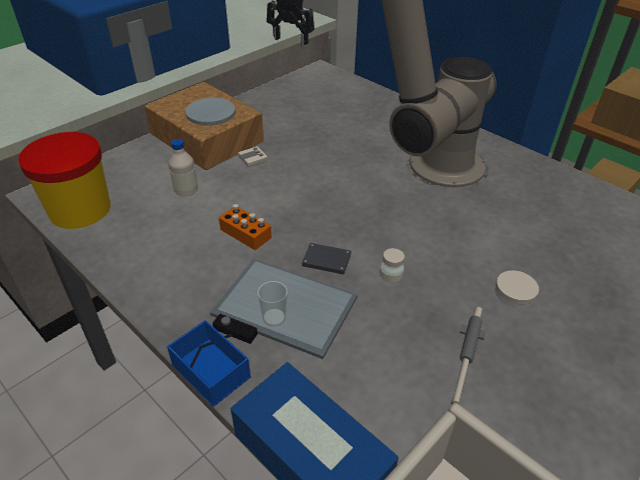

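The top view shows the dark plate at (307,213), with the warmer's front edge running from (258,196) to (352,168). The pot is at (251,235), the rack at (386,186) and the beaker at (289,128). The gripper is off to the right. Next I'll measure the poses.

```bash
cat > h.py <<'E'
import numpy as np,cv2
from scipy.spatial.transform import Rotation as R
def cam(c):
    f=240/np.tan(np.radians(float(c["vfov"]))/2)
    return f,float(c["cx"]),float(c["cy"]),np.array(c["xyz"]),R.from_quat(np.roll(c["attitude"],-1)).as_matrix()
def ray(c,uv,z):
    f,cx,cy,p,M=cam(c); uv=np.atleast_2d(uv).astype(float)
    d=np.c_[(uv[:,0]-cx)/f,(uv[:,1]-cy)/f,np.ones(len(uv))]@M.T
    return p+d*((z-p[2])/d[:,2])[:,None]
def proj(c,P):
    f,cx,cy,p,M=cam(c); q=(np.atleast_2d(P)-p)@M
    return np.c_[f*q[:,0]/q[:,2]+cx,f*q[:,1]/q[:,2]+cy]
def rect(c,mask,z):
    n,l,s,_=cv2.connectedComponentsWithStats(mask.astype(np.uint8))
    i=1+np.argmax(s[1:,4]); cs,_=cv2.findContours((l==i).astype(np.uint8),0,1)
    k=max(cs,key=cv2.contourArea)[:,0]
    w=ray(c,k,z)[:,:2]; r=cv2.minAreaRect((w*1000).astype(np.float32))
    return r,cv2.boxPoints(r)
E
python3 - <<'E'
from h import *
c=np.load("top0.npz"); im=c["image"].astype(int); 
def win(u0,v0,u1,v1):
    m=np.zeros(im.shape[:2],bool); m[v0:v1,u0:u1]=1; return m
b=im.sum(2)
for p in [(213,307),(213,270),(180,300),(150,250)]: print(im[p])
m=cv2.morphologyEx(((b<225)&win(275,185,340,242)).astype(np.uint8),cv2.MORPH_CLOSE,np.ones((5,5)))
print("plate",rect(c,m,.012))
m=cv2.morphologyEx((((im[...,2]-im[...,0])>12)&win(230,100,362,204)).astype(np.uint8),cv2.MORPH_CLOSE,np.ones((7,7)))
print("warmer",rect(c,m,.010))
print("rack",rect(c,((im[...,0]-im[...,2])>80)&win(350,165,420,206),.045))
print("pot",rect(c,(b>450)&win(235,220,268,250),.065))
# scene view check of plate corners & warmer
s=np.load("scene0.npz"); 
print("scene cornrs plate", ray(s,[(311,243),(351,251),(344,273),(303,264)],.012)*1000)
print("scene warmer", ray(s,[(257,260),(357,297)],.010)*1000)
E
```

```text
[59 62 65]
[125 124 119]
[148 160 166]
[146 160 163]
plate (((525.8162841796875, 24.258136749267578), (71.22273254394531, 99.9466323852539), 29.155324935913086), array([[470.37085  ,  50.550842 ],
       [519.06274  , -36.732777 ],
       [581.2617   ,  -2.0345688],
       [532.5698   ,  85.249054 ]], dtype=float32))
warmer (((692.318115234375, 59.61083221435547), (179.76084899902344, 258.75579833984375), 19.6281681060791), array([[564.20044 , 151.27875 ],
       [651.12036 , -92.44139 ],
       [820.4358  , -32.057083],
       [733.51587 , 211.66306 ]], dtype=float32))
rack (((597.5498657226562, -177.7763671875), (64.37641906738281, 121.6310043334961), 5.76116418838501), array([[ 559.41943, -120.49916],
       [ 571.629  , -241.51581],
       [ 635.6803 , -235.05357],
       [ 623.4707 , -114.03693]], dtype=float32))
pot (((458.40399169921875, 159.49099731445312), (50.477195739746094, 50.03730773925781), 2.374455213546753), array([[432.15054, 183.44254],
       [434.2236 , 133.44818],
       [484.65744, 135.53946],
       [482.58438, 185.53381]], dtype=float32))
scene cornrs plate [[521.71790448 -31.91233561  12.        ]
 [475.23236046  54.042327    12.        ]
 [540.09900863  90.98655945  12.        ]
 [584.88505948   5.24473975  12.        ]]
scene warmer [[648.96499129 -80.57430583  10.        ]
 [572.29148795 158.3354495   10.        ]]
```

apply_moves:
  deltas:
    - {"fingers": 0.2,"slide": [0.03,-0.027,0],"angular": [0,0,0]}
    - {"fingers": 0.2,"slide": [0.06,-0.054,0],"angular": [0,0,0]}
    - {"fingers": 0.2,"slide": [0.09,-0.082,0],"angular": [0,0,0]}
    - {"fingers": 0.2,"slide": [0.12,-0.109,0],"angular": [0,0,0]}
    - {"fingers": 0.2,"slide": [0.148,-0.136,0],"angular": [0,0,0]}

```text
t: 0.6
tool_pos: [0.2385, -0.3399, 0.245]
orientation: [-0.0, 0.993, 0.122, 0.0]
wrist_force: [0.8, -0.5, -0.7]
opening: 0.0512
gripper_force: 0.0
```

apply_moves:
  deltas:
    - {"fingers": 0.2,"slide": [0.03,-0.027,0],"angular": [0,0,0]}
    - {"fingers": 0.2,"slide": [0.06,-0.054,0],"angular": [0,0,0]}
    - {"fingers": 0.2,"slide": [0.09,-0.082,0],"angular": [0,0,0]}
    - {"fingers": 0.2,"slide": [0.12,-0.109,0],"angular": [0,0,0]}
    - {"fingers": 0.2,"slide": [0.148,-0.136,0],"angular": [0,0,0]}

```text
t: 1.1
tool_pos: [0.3491, -0.1721, 0.2452]
orientation: [-0.0, 0.993, 0.122, -0.0]
wrist_force: [-0.3, -0.2, 0.9]
opening: 0.0514
gripper_force: 0.0
```

apply_moves:
  deltas:
    - {"fingers": 0.2,"slide": [0.03,-0.027,0],"angular": [0,0,0]}
    - {"fingers": 0.2,"slide": [0.06,-0.054,0],"angular": [0,0,0]}
    - {"fingers": 0.2,"slide": [0.09,-0.082,0],"angular": [0,0,0]}
    - {"fingers": 0.2,"slide": [0.12,-0.109,0],"angular": [0,0,0]}
    - {"fingers": 0.2,"slide": [0.148,-0.136,0],"angular": [0,0,-5.6]}

```text
t: 1.6
tool_pos: [0.4597, -0.0042, 0.2451]
orientation: [-0.0, 0.985, 0.171, -0.0]
wrist_force: [1.1, -0.4, 0.3]
opening: 0.0511
gripper_force: 0.0
```

apply_moves:
  deltas:
    - {"fingers": 0.2,"slide": [0,0,0.045],"angular": [0,0,0]}
    - {"fingers": 0.2,"slide": [0,0,0.09],"angular": [0,0,0]}
    - {"fingers": 0.2,"slide": [0,0,0.135],"angular": [0,0,0]}
    - {"fingers": 0.2,"slide": [0,0,0.18],"angular": [0,0,0]}
    - {"fingers": 0.2,"slide": [0,0,0.21],"angular": [0,0,0]}

```text
t: 2.1
tool_pos: [0.4576, -0.0056, 0.0325]
orientation: [-0.001, 0.985, 0.17, -0.002]
wrist_force: [0.5, -0.2, -0.3]
opening: 0.0511
gripper_force: 0.0
```

Run:
```python
from h import *
from cell import readout,cams
s=readout.get_state(); print(s["tool_pos"],s["wrist_force"])
c=cams.capture("scene"); cv2.imwrite("pics/s1.png",cv2.resize(c["image"][150:330,250:490,::-1],None,fx=3,fy=3,interpolation=2))
print(proj(c,s["tool_pos"]))
```

```text
[ 0.45756917 -0.00557722  0.03250075] [ 0.5252473  -0.21661784 -0.29892443]
[[337.75175124 229.09170236]]
```

View pics/s1.png

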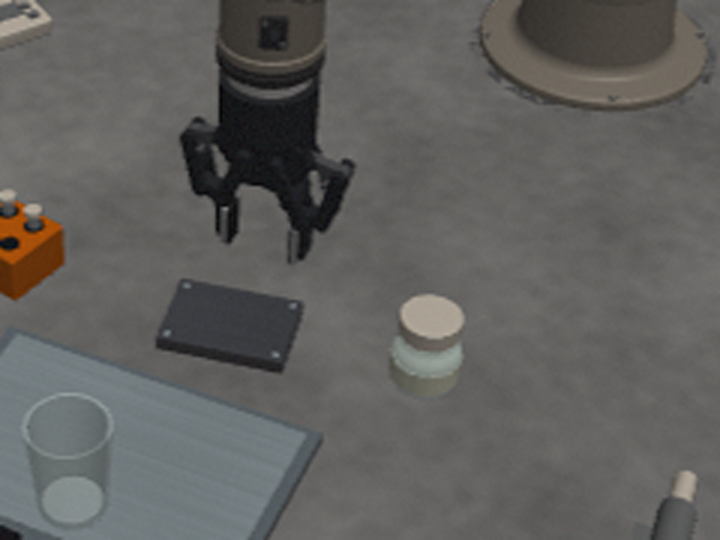

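The scene crop shows both fingertips behind the plate's near side, at crop (228,240) and (295,260), and clear of the pot and rack. I'll feel for the bench gently.

apply_moves:
  deltas:
    - {"fingers": 0.2,"slide": [0,0,0.005],"angular": [0,0,0]}
    - {"fingers": 0.2,"slide": [0,0,0.008],"angular": [0,0,0]}
    - {"fingers": 0.2,"slide": [0,0,0.011],"angular": [0,0,0]}
    - {"fingers": 0.2,"slide": [0,0,0.011],"angular": [0,0,0]}

```text
t: 2.55
tool_pos: [0.4598, -0.0061, 0.0253]
orientation: [0.0, 0.985, 0.17, 0.001]
wrist_force: [0.4, -0.6, -0.4]
opening: 0.0512
gripper_force: 0.0
```

apply_moves:
  deltas:
    - {"fingers": 0.2,"slide": [0,0,0.002],"angular": [0,0,0]}
    - {"fingers": 0.2,"slide": [0,0,0.003],"angular": [0,0,0]}
    - {"fingers": 0.2,"slide": [0,0,0.003],"angular": [0,0,0]}

```text
t: 2.85
tool_pos: [0.4592, -0.006, 0.0214]
orientation: [0.0, 0.985, 0.17, 0.0]
wrist_force: [0.1, 0.5, -0.4]
opening: 0.0508
gripper_force: 0.0
```

apply_moves:
  deltas:
    - {"fingers": 0.2,"slide": [0,0,0.002],"angular": [0,0,0]}
    - {"fingers": 0.2,"slide": [0,0,0.003],"angular": [0,0,0]}
    - {"fingers": 0.2,"slide": [0,0,0.003],"angular": [0,0,0]}

```text
t: 3.15
tool_pos: [0.459, -0.0059, 0.0181]
orientation: [-0.0, 0.985, 0.17, -0.0]
wrist_force: [0.2, -0.1, -0.7]
opening: 0.051
gripper_force: 0.0
```

apply_moves:
  deltas:
    - {"fingers": 0.2,"slide": [0,0,0.001],"angular": [0,0,0]}
    - {"fingers": 0.2,"slide": [0,0,0.002],"angular": [0,0,0]}
    - {"fingers": 0.2,"slide": [0,0,0.002],"angular": [0,0,0]}

```text
t: 3.45
tool_pos: [0.4591, -0.0059, 0.0161]
orientation: [0.0, 0.985, 0.17, -0.0]
wrist_force: [-0.2, -0.5, 0.4]
opening: 0.0516
gripper_force: 0.0
```

apply_moves:
  deltas:
    - {"fingers": 0.2,"slide": [0,0,0.001],"angular": [0,0,0]}
    - {"fingers": 0.2,"slide": [0,0,0.002],"angular": [0,0,0]}
    - {"fingers": 0.2,"slide": [0,0,0.002],"angular": [0,0,0]}

```text
t: 3.75
tool_pos: [0.4591, -0.0059, 0.0141]
orientation: [0.0, 0.985, 0.17, -0.0]
wrist_force: [0.3, 0.3, 0.1]
opening: 0.0512
gripper_force: 0.0
```

apply_moves:
  deltas:
    - {"fingers": 0.2,"slide": [0,0,0.001],"angular": [0,0,0]}
    - {"fingers": 0.2,"slide": [0,0,0.0015],"angular": [0,0,0]}
    - {"fingers": 0.2,"slide": [0,0,0.0015],"angular": [0,0,0]}

```text
t: 4.05
tool_pos: [0.4591, -0.0059, 0.0127]
orientation: [0.0, 0.985, 0.17, -0.0]
wrist_force: [-0.5, 0.6, -0.9]
opening: 0.0515
gripper_force: 0.0
```

apply_moves:
  deltas:
    - {"fingers": 0.2,"slide": [0,0,0.001],"angular": [0,0,0]}
    - {"fingers": 0.2,"slide": [0,0,0.0015],"angular": [0,0,0]}
    - {"fingers": 0.2,"slide": [0,0,0.0015],"angular": [0,0,0]}

```text
t: 4.35
tool_pos: [0.4591, -0.0059, 0.0112]
orientation: [0.0, 0.985, 0.17, -0.0]
wrist_force: [0.4, 0.5, -0.1]
opening: 0.0514
gripper_force: 0.0
```

apply_moves:
  deltas:
    - {"fingers": 0.2,"slide": [0,0,0.001],"angular": [0,0,0]}
    - {"fingers": 0.2,"slide": [0,0,0.0015],"angular": [0,0,0]}
    - {"fingers": 0.2,"slide": [0,0,0.0015],"angular": [0,0,0]}

```text
t: 4.65
tool_pos: [0.4592, -0.0059, 0.0107]
orientation: [0.0, 0.985, 0.17, 0.0]
wrist_force: [-3.2, 0.7, 12.5]
opening: 0.051
gripper_force: 6.6
```

apply_moves:
  deltas:
    - {"fingers": 0.2,"slide": [0,0,-0.0045],"angular": [0,0,0]}
    - {"fingers": 0.2,"slide": [0.01,0,-0.0045],"angular": [0,0,0]}
    - {"fingers": 0.2,"slide": [0.02,0,-0.0045],"angular": [0,0,0]}
    - {"fingers": 0.2,"slide": [0.028,0,-0.0045],"angular": [0,0,0]}
    - {"fingers": 0.2,"slide": [0.034,0,-0.0045],"angular": [0,0,0]}

```text
t: 5.15
tool_pos: [0.4915, 0.0059, 0.0139]
orientation: [-0.0, 0.985, 0.171, -0.001]
wrist_force: [-3.1, -0.9, 1.2]
opening: 0.0514
gripper_force: 1.1
```

apply_moves:
  deltas:
    - {"fingers": 0.2,"slide": [0.006,0,0],"angular": [0,0,0]}
    - {"fingers": 0.2,"slide": [0.012,0,0],"angular": [0,0,0]}
    - {"fingers": 0.2,"slide": [0.018,0,0],"angular": [0,0,0]}
    - {"fingers": 0.2,"slide": [0.024,0,0],"angular": [0,0,0]}
    - {"fingers": 0.2,"slide": [0.03,0,0],"angular": [0,0,0]}

```text
t: 5.65
tool_pos: [0.52, 0.0156, 0.0142]
orientation: [0.0, 0.985, 0.17, 0.0]
wrist_force: [-0.9, 0.2, -0.8]
opening: 0.0512
gripper_force: 0.4
```

Run:
```python
from h import *
from cell import readout,cams
s=readout.get_state(); print(s["tool_pos"],s["wrist_force"])
c=cams.capture("scene"); cv2.imwrite("pics/s2.png",cv2.resize(c["image"][150:330,220:460,::-1],None,fx=3,fy=3,interpolation=2))
```

```text
[0.51996903 0.01564469 0.01421997] [-0.87539395  0.20088313 -0.84785377]
```

View pics/s2.png

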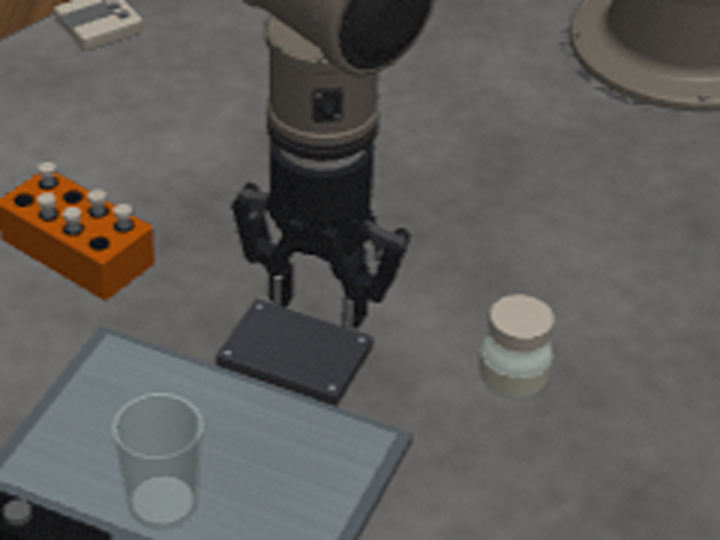

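The plate is now square to the step with a few mm of gap. Its corners in the crop are (258,300), (372,340), (337,398) and (218,357), with both fingers on the near side. I'll close the gap and press.

apply_moves:
  deltas:
    - {"fingers": 0.2,"slide": [0.003,0,0],"angular": [0,0,0]}
    - {"fingers": 0.2,"slide": [0.005,0,0],"angular": [0,0,0]}
    - {"fingers": 0.2,"slide": [0.006,0,0],"angular": [0,0,0]}
    - {"fingers": 0.2,"slide": [0.006,0,0],"angular": [0,0,0]}

```text
t: 6.1
tool_pos: [0.5251, 0.0176, 0.0143]
orientation: [0.0, 0.985, 0.17, 0.0]
wrist_force: [-1.3, -0.3, 1.3]
opening: 0.0514
gripper_force: 0.6
```

apply_moves:
  deltas:
    - {"fingers": 0.2,"slide": [0.001,0,0],"angular": [0,0,0]}
    - {"fingers": 0.2,"slide": [0.001,0,0],"angular": [0,0,0]}

```text
t: 6.3
tool_pos: [0.526, 0.0179, 0.0143]
orientation: [0.0, 0.985, 0.17, -0.0]
wrist_force: [-2.1, -0.8, 1.2]
opening: 0.0511
gripper_force: 1.0
```

apply_moves:
  deltas:
    - {"fingers": 0.2,"slide": [0.001,0,0],"angular": [0,0,0]}
    - {"fingers": 0.2,"slide": [0.0015,0,0],"angular": [0,0,0]}
    - {"fingers": 0.2,"slide": [0.0015,0,0],"angular": [0,0,0]}

```text
t: 6.6
tool_pos: [0.5267, 0.0183, 0.0143]
orientation: [-0.0, 0.985, 0.17, -0.001]
wrist_force: [-4.6, -2.4, 3.9]
opening: 0.0511
gripper_force: 2.6
```

apply_moves:
  deltas:
    - {"fingers": 0.2,"slide": [0.001,0,0],"angular": [0,0,0]}
    - {"fingers": 0.2,"slide": [0.001,0,0],"angular": [0,0,0]}

```text
t: 6.8
tool_pos: [0.5268, 0.0184, 0.0142]
orientation: [-0.0, 0.985, 0.17, -0.002]
wrist_force: [-7.2, -4.3, 7.3]
opening: 0.0511
gripper_force: 4.3
```

apply_moves:
  deltas:
    - {"fingers": 0.2,"slide": [0.0012,0,0],"angular": [0,0,0]}
    - {"fingers": 0.2,"slide": [0.0012,0,0],"angular": [0,0,0]}
    - {"fingers": 0.2,"slide": [0.0012,0,-0.003],"angular": [0,0,0]}
    - {"fingers": 0.2,"slide": [0.001,0,-0.006],"angular": [0,0,0]}
    - {"fingers": 0.2,"slide": [0.001,0,-0.009],"angular": [0,0,0]}

```text
t: 7.3
tool_pos: [0.5272, 0.0187, 0.0225]
orientation: [-0.0, 0.985, 0.17, -0.003]
wrist_force: [-6.0, -3.5, -0.5]
opening: 0.0509
gripper_force: 3.4
```

Run:
```python
from h import *
from cell import readout,cams
s=readout.get_state(); print(s["tool_pos"],s["wrist_force"])
c=cams.capture("scene"); cv2.imwrite("pics/s3.png",cv2.resize(c["image"][190:310,260:420,::-1],None,fx=4,fy=4,interpolation=2))
```

```text
[0.52715704 0.01873981 0.02245299] [-6.01519291 -3.47085612 -0.50650044]
```

View pics/s3.png

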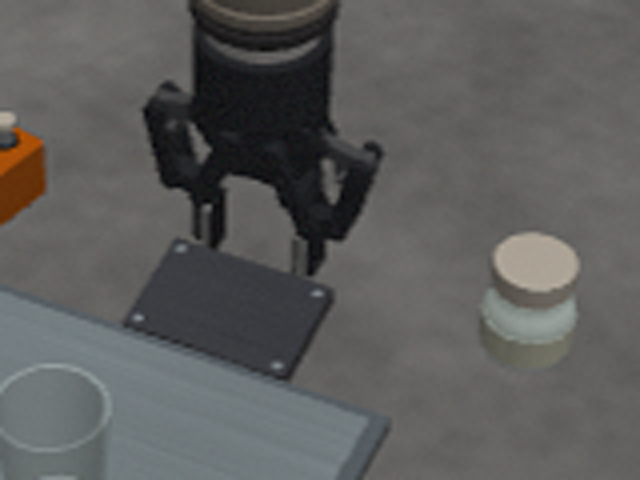

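The plate is against the step, and the picture doesn't show whether its near side has risen. I'll check the depth map.

```bash
cat >> h.py <<'E'
def tilt(c,n=0):
    # plane fit of dark pixels around the plate, in warmer coords (u,v,z) from edge mid, mm
    f,cx,cy,p,M=cam(c); z=c["z_map"]; vv,uu=np.mgrid[:480,:640]
    P=np.stack([(uu-cx)/f*z,(vv-cy)/f*z,z],-1)@M.T+p
    a=np.radians(19.63); d=(P-[.6077,.0294,0])*1000
    q=np.stack([d[...,0]*np.cos(a)+d[...,1]*np.sin(a),-d[...,0]*np.sin(a)+d[...,1]*np.cos(a),d[...,2]],-1)
    return q
E
python3 - <<'E'
from h import *
from cell import readout,cams
for n in("scene","top"):
    c=cams.capture(n); q=tilt(c); im=c["image"].sum(2)
    m=(abs(q[...,1]-18)<15)&(q[...,0]>-90)&(q[...,0]<70)&(q[...,2]<90)
    for u in range(-90,60,10):
        k=m&(abs(q[...,0]-u)<5)
        if k.any(): print(n,u,k.sum(),np.percentile(q[k][:,2],[10,50,90]).round(1),np.median(im[k]))
E
```

```text
scene -90 4 [-0.2  0.2  2.2] 271.0
scene -70 44 [18.  82.  88.2] 103.0
scene -60 46 [16.  18.3 21.1] 182.0
scene -50 45 [14.7 17.6 20. ] 184.0
scene -40 49 [13.9 16.2 18.4] 185.0
scene -30 43 [12.5 15.2 17.3] 184.0
scene -20 47 [11.4 13.5 16.9] 185.0
scene -10 46 [10.2 12.3 14. ] 185.0
scene 0 52 [ 8.  10.8 13.7] 188.0
scene 10 43 [ 7.9 10.1 11.2] 361.0
scene 20 46 [ 7.2 10.  12.5] 359.0
scene 30 48 [ 6.6  9.3 11.3] 369.0
scene 40 44 [ 7.5  9.4 11.5] 360.0
scene 50 49 [ 7.3 10.7 12. ] 364.0
top 40 2 [ 8.5  9.9 11.3] 447.0
top 50 30 [ 7.3 11.4 14.4] 485.0
```

apply_moves:
  deltas:
    - {"fingers": 0.2,"slide": [0.0009,0,-0.003],"angular": [0,0,0]}
    - {"fingers": 0.2,"slide": [0.0012,0,-0.006],"angular": [0,0,0]}
    - {"fingers": 0.2,"slide": [0.0016,0,-0.009],"angular": [0,0,0]}
    - {"fingers": 0.2,"slide": [0.0022,0,-0.0115],"angular": [0,0,0]}
    - {"fingers": 0.2,"slide": [0.0028,0,-0.014],"angular": [0,0,0]}

```text
t: 7.95
tool_pos: [0.5296, 0.0196, 0.0365]
orientation: [-0.0, 0.985, 0.17, -0.003]
wrist_force: [-8.0, -3.9, 1.7]
opening: 0.0513
gripper_force: 4.2
```

```bash
cat > look.py <<'E'
from h import *
from cell import readout,cams
s=readout.get_state(); d=s["tool_pos"]-[.6077,.0294,0]; a=np.radians(19.63)
C,S=np.cos(a),np.sin(a)
print("tcp uvz",(1000*np.array([d[0]*C+d[1]*S,-d[0]*S+d[1]*C,d[2]])).round(1),"F uvz",s["wrist_force"][:2]@[C,S],s["wrist_force"][2],"t",s["t"])
c=cams.capture("scene"); q=tilt(c); im=c["image"].sum(2)
k=(abs(q[...,1]-18)<15)&(q[...,0]>-66)&(q[...,0]<55)&(q[...,2]<90)&(q[...,2]>1)&(im<260)
for lo in range(-70,55,10):
    j=k&(q[...,0]>=lo)&(q[...,0]<lo+10)
    if j.sum()>5: print(lo+5,j.sum(),np.median(q[j][:,2]).round(1),end=" | ")
# left/right evenness
E
python3 look.py
```

```text
tcp uvz [-76.8  17.   36.5] F uvz -8.799575983743956 1.730315445316706 t 7.95
-65 27 31.9 | -55 50 29.7 | -45 57 26.9 | -35 51 22.9 | -25 60 19.8 | -15 51 16.8 | -5 58 12.9 | 5 13 10.7 |
```

apply_moves:
  deltas:
    - {"fingers": 0.2,"slide": [0.0007,0,-0.003],"angular": [0,0,0]}
    - {"fingers": 0.2,"slide": [0.0015,0,-0.006],"angular": [0,0,0]}
    - {"fingers": 0.2,"slide": [0.0026,0,-0.009],"angular": [0,0,0]}
    - {"fingers": 0.2,"slide": [0.0039,0,-0.012],"angular": [0,0,0]}
    - {"fingers": 0.2,"slide": [0.0052,0,-0.015],"angular": [0,0,0]}

```text
t: 8.5
tool_pos: [0.5356, 0.0216, 0.052]
orientation: [-0.0, 0.985, 0.17, -0.002]
wrist_force: [-4.5, -2.9, 1.6]
opening: 0.0515
gripper_force: 2.8
```

```bash
python3 look.py
```

```text
tcp uvz [-70.6  16.9  52. ] F uvz -5.222043396395538 1.6443326695226503 t 8.5
-55 53 45.2 | -45 69 40.0 | -35 60 33.8 | -25 65 27.2 | -15 64 21.1 | -5 66 15.0 | 5 17 13.2 |
```

apply_moves:
  deltas:
    - {"fingers": 0.2,"slide": [0.0025,0,-0.002],"angular": [0,0,0]}
    - {"fingers": 0.2,"slide": [0.004,0,-0.0045],"angular": [0,0,0]}
    - {"fingers": 0.2,"slide": [0.0055,0,-0.0067],"angular": [0,0,0]}
    - {"fingers": 0.2,"slide": [0.008,0,-0.0102],"angular": [0,0,0]}
    - {"fingers": 0.2,"slide": [0.0105,0,-0.0135],"angular": [0,0,0]}

```text
t: 9.05
tool_pos: [0.545, 0.0249, 0.0658]
orientation: [-0.0, 0.985, 0.17, -0.002]
wrist_force: [-7.2, -3.4, 6.4]
opening: 0.0512
gripper_force: 5.0
```

```bash
python3 look.py
```

```text
tcp uvz [-60.5  16.8  65.8] F uvz -7.9664445824795855 6.442050492936424 t 9.05
-45 56 57.7 | -35 84 47.9 | -25 83 38.2 | -15 87 28.2 | -5 85 17.0 | 5 16 12.8 |
```

apply_moves:
  deltas:
    - {"fingers": 0.2,"slide": [0.0026,0,-0.003],"angular": [0,0,0]}
    - {"fingers": 0.2,"slide": [0.0052,0,-0.0062],"angular": [0,0,0]}
    - {"fingers": 0.2,"slide": [0.0089,0,-0.0095],"angular": [0,0,0]}
    - {"fingers": 0.2,"slide": [0.0128,0,-0.0123],"angular": [0,0,0]}

```text
t: 9.5
tool_pos: [0.5587, 0.0296, 0.0786]
orientation: [-0.0, 0.985, 0.17, -0.0]
wrist_force: [-5.2, -0.4, 6.3]
opening: 0.0514
gripper_force: 4.0
```

```bash
python3 look.py
```

```text
tcp uvz [-46.1  16.7  78.6] F uvz -5.0580439889700575 6.259293204022483 t 9.5
-35 37 68.8 | -25 118 59.6 | -15 121 40.9 | -5 108 22.4 | 5 32 13.1 |
```

apply_moves:
  deltas:
    - {"fingers": 0.2,"slide": [0.004,0,-0.0026],"angular": [0,0,0]}
    - {"fingers": 0.2,"slide": [0.0083,0,-0.005],"angular": [0,0,0]}
    - {"fingers": 0.2,"slide": [0.013,0,-0.007],"angular": [0,0,0]}
    - {"fingers": 0.2,"slide": [0.0175,0,-0.0085],"angular": [0,0,0]}

```text
t: 9.95
tool_pos: [0.5763, 0.0359, 0.0876]
orientation: [0.0, 0.985, 0.17, 0.001]
wrist_force: [-3.5, 1.1, 8.4]
opening: 0.0511
gripper_force: 3.8
```

```bash
python3 look.py
python3 - <<'E'
import cv2
from cell import cams
c=cams.capture("scene"); cv2.imwrite("pics/s4.png",cv2.resize(c["image"][190:310,260:420,::-1],None,fx=4,fy=4,interpolation=2))
E
```

```text
tcp uvz [-27.4  16.7  87.6] F uvz -2.938152468136894 8.41430386379498 t 9.95
-25 13 75.5 | -15 75 75.2 | -5 240 43.4 | 5 46 14.6 |
```

View pics/s4.png

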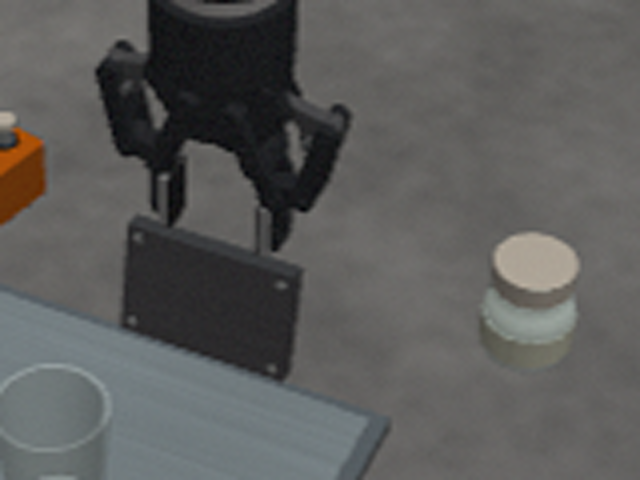

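The plate is nearly upright (about 78°). Its wells face the robot and its lower edge sits on the step, with the fingertips on its top side. I'll carry it past the balance point.

apply_moves:
  deltas:
    - {"fingers": 0.2,"slide": [0.007,0,-0.002],"angular": [0,0,0]}
    - {"fingers": 0.2,"slide": [0.0144,0,-0.0034],"angular": [0,0,0]}
    - {"fingers": 0.2,"slide": [0.0205,0,-0.004],"angular": [0,0,0]}
    - {"fingers": 0.2,"slide": [0.0265,0,-0.0042],"angular": [0,0,0]}
    - {"fingers": 0.2,"slide": [0.033,0,-0.0038],"angular": [0,0,0]}

```text
t: 10.55
tool_pos: [0.6077, 0.0469, 0.0909]
orientation: [0.0, 0.985, 0.17, 0.001]
wrist_force: [-0.4, 0.8, 4.7]
opening: 0.0512
gripper_force: 2.2
```

```bash
python3 look.py
python3 - <<'E'
import cv2
from cell import cams
c=cams.capture("scene"); cv2.imwrite("pics/s5.png",cv2.resize(c["image"][190:310,260:420,::-1],None,fx=4,fy=4,interpolation=2))
E
```

```text
tcp uvz [ 5.9 16.5 90.9] F uvz -0.07996895252378411 4.7146103158773665 t 10.55
5 82 25.2 | 15 143 64.6 | 25 22 75.2 |
```

View pics/s5.png

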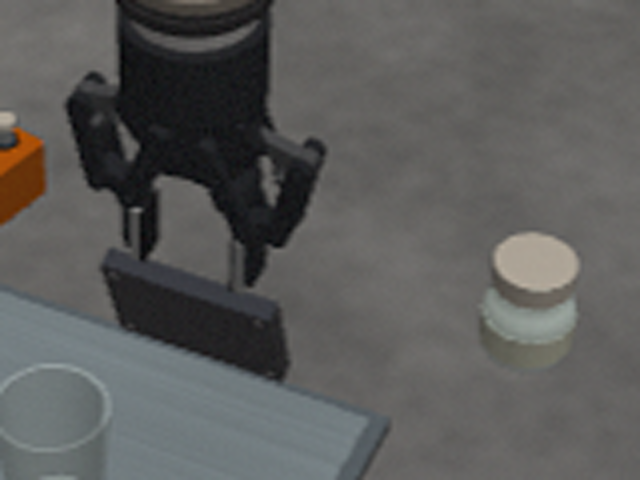

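apply_moves:
  deltas:
    - {"fingers": 0.2,"slide": [0.005,0,0.0003],"angular": [0,0,0]}
    - {"fingers": 0.2,"slide": [0.01,0,0.0012],"angular": [0,0,0]}
    - {"fingers": 0.2,"slide": [0.015,0,0.002],"angular": [0,0,0]}
    - {"fingers": 0.2,"slide": [0.022,0,0.003],"angular": [0,0,0]}
    - {"fingers": 0.2,"slide": [0.022,0,0.003],"angular": [0,0,0]}

```text
t: 11.15
tool_pos: [0.6273, 0.0541, 0.0864]
orientation: [-0.0, 0.985, 0.171, -0.001]
wrist_force: [-0.3, 0.8, -0.3]
opening: 0.0511
gripper_force: 0.0
```

```bash
python3 look.py
python3 - <<'E'
import cv2
from cell import cams
c=cams.capture("scene"); cv2.imwrite("pics/s6.png",cv2.resize(c["image"][190:350,210:420,::-1],None,fx=3,fy=3,interpolation=2))
E
```

```text
tcp uvz [26.8 16.7 86.4] F uvz -0.04462432301996954 -0.32302925852510883 t 11.15
5 18 21.2 | 15 15 21.0 | 25 22 21.3 | 35 25 21.1 | 45 16 20.9 | 55 17 20.5 |
```

View pics/s6.png

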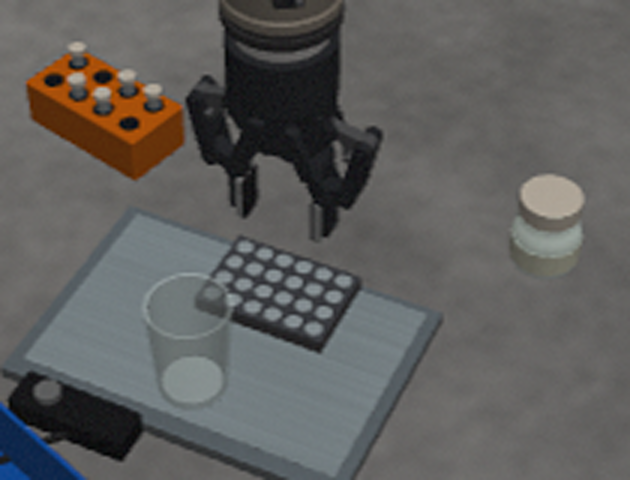

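The plate lies flat on the warming plate with its wells up, its top face about 21 mm high, and the beaker hasn't moved. I'll retreat upward and run a final check.

apply_moves:
  deltas:
    - {"fingers": 0.2,"slide": [0,0,-0.03],"angular": [0,0,0]}
    - {"fingers": 0.2,"slide": [-0.02,0,-0.06],"angular": [0,0,0]}
    - {"fingers": 0.2,"slide": [-0.05,0,-0.09],"angular": [0,0,0]}
    - {"fingers": 0.2,"slide": [-0.08,0,-0.12],"angular": [0,0,0]}
    - {"fingers": 0.2,"slide": [-0.08,0,-0.12],"angular": [0,0,0]}

```text
t: 11.75
tool_pos: [0.5507, 0.0262, 0.2117]
orientation: [0.001, 0.985, 0.17, 0.003]
wrist_force: [0.4, -0.1, 1.2]
opening: 0.0515
gripper_force: 0.0
```

apply_moves:
  deltas:
    - {"fingers": 0.2,"slide": [0,0,0],"angular": [0,0,0]}
    - {"fingers": 0.2,"slide": [0,0,0],"angular": [0,0,0]}
    - {"fingers": 0.2,"slide": [0,0,0],"angular": [0,0,0]}

```text
t: 12.05
tool_pos: [0.5517, 0.0273, 0.206]
orientation: [-0.0, 0.985, 0.171, -0.001]
wrist_force: [-0.7, 0.4, -0.4]
opening: 0.0515
gripper_force: 0.0
```

```bash
python3 look.py
python3 - <<'E'
from cell import r
print(r.close_job())
E
```

```text
tcp uvz [-53.4  16.8 206. ] F uvz -0.511512803550051 -0.3601425005332605 t 12.05
5 22 20.8 | 15 12 20.8 | 25 26 21.9 | 35 27 20.8 | 45 14 22.5 | 55 14 21.3 | the job is handed in; nothing more can be done
None
```

The well plate was pushed up and flipped over the step, and it lies flat on the warming plate with its wells up; nothing else appeared to move, the arm is clear, and I handed the job in at about 12 s.

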